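# Close and lock the hatch of a water sampler

### The arm

A 6-joint arm with a two-finger parallel gripper is mounted at the origin on the work surface. World frame = base frame: x ahead of the robot, y to its left, z up, the work surface at z = 0. Lengths are in m, angles in rad, forces in N, time in s.
With the tool pointing down it reaches from about 0.3 to 0.775 m from the base axis. Payload 14.6 kg.
Tool frame: the origin (TCP) lies at the centre of the arm's flange, where the gripper is bolted on; the fingertips stand 173 mm ahead of it and the grasp point (between the pads) lies 155 mm ahead of it (arm.grip_depth is the distance from the TCP to the grasp point, in m); x points along the fingers, z is the direction in which the jaws open and shut, and the axes are right-handed (so a half turn about x gives the same grasp; the last joint's range is limited). The gripper opens to 85 mm and grips with 20 to 120 N. Pads are 22 mm wide; open, the fingers measure 114 mm over their backs; the gripper's body (76 mm by 85 mm) begins 54 mm behind the grasp point. The pads swing forward as they close: fully open they stand 13 mm farther back than shut.
Start: joints at [1.245, 0.3, 1.521, -0, 1.321, -0.067], TCP at [0.141, 0.532, 0.405] pointing down, gripper open.
Joint ranges: [-3.03, 3.03], [-0.79, 2.21], [0.23, 2.52], [-1.04, 4.18], [0, 3.07], [-2.55, 2.55]. Speed limits (rad/s): [2.22, 2.22, 2.57, 3.14, 3.14, 3.14].

### API

Orientations are given as [roll, pitch, yaw] about the fixed x, y, z axes, in that order (R = Rz(yaw) Ry(pitch) Rx(roll)).
In Python, from station import arm gives the robot as it stands.
- The arm moves only by the tool drive_tool, never from a script. Its argument "deltas" is a list of rows, each an object with "linear": the shift along the tool's x, y, z each as a share of 40 mm, from -1 to 1, a list of three; "twist": the turn about the tool's x as a share of 5 degrees, from -1 to 1. A call has 1 to 12 rows; each row shifts and turns the commanded pose from where the row before left it, along the tool's axes as they then stand; what a row does not reach is not made up. A row lasts 1/10 s, in which the tool goes at most 50 mm and 8.59 degrees, less where a joint would pass 70% of its speed; a pose out of reach is approached as far as the arm can. A call with a number of a shift or a turn outside -1 to 1 is refused whole. A call with a gripper value outside its range is refused whole. "grip" is the opening, from -1 (shut) to 1 (fully open), set as the call begins (left out, the last holds). The fingers move at their own pace and stop on an object; the grip force is fixed at half the most. Time passes only in rows, so rows that do not move let the fingers close. It gives the time, the measured TCP pose, the force and the opening at its end, in the units of the state.
- arm.state(): the state, without advancing time (a new reading comes with each control period).
- arm.read_camera(name): name is "scene" or "top" or "wrist"; returns a dict with "image" (420x560x3 uint8, red, green, blue), "intrinsics" (3x3 intrinsics, pixels), "position" and "attitude" of the camera in the world. Camera axes: x right, y down, z forward; pixel columns grow to the right and rows downward; lengths in m; the calibration is good to about 2 mm. A picture is of the moment at which its call begins. There is no depth.
- arm.hand_in(): hands the job in, once; it reports no verdict.
The state is a dict: "time_s": time; "qpos": joint angles; "qvel": joint speeds; "tau": joint torques, N m; "ee_pos": TCP position; "eef_rot": TCP orientation; "ft_force": force on the tool from outside, world axes, zero at the start; "torque": the same for the moment, N m; "grip_width": finger opening in m.
Only numpy, scipy, OpenCV 4.12 (cv2) and the standard library are available. Lean on these libraries where they do the work, as an engineer would, in place of code of your own. Each camera call takes 0.05 s, during which the arm holds its last target. There are 200 camera calls.

### The job

Swing the sampler's open hatch shut, then push its red quarter-turn stud in and turn it a quarter turn clockwise so that it locks the hatch. Feel for the depth and be gentle: never force the stud against its stop or against the slot while turning. Let go, and leave the glassware around it standing where it is.

Things in the scene. Friction and masses are not known exactly. Their poses are not given: they have to be found in the camera images.
- housing: White box-shaped water sampler fixed to the bench, 250 mm (its x) by 230 mm (its y) by 95 mm high, open on top under the hatch. Origin: centre of its underside; x points to the hinge side (away from the robot), y to its left, z up. Its place and yaw vary.
- hatch (a joint): Opening of the hatch (rad): 0 = shut, grows as it opens (starts 0.3 to 0.6). The hatch is an aluminium plate 200 mm square, 8 mm thick, hinged along the housing's y at housing x = +100, z = 104 mm; shut, it covers housing x -100 to +100 mm, its top 108 mm above the bench. The stiff hinge stays where it is left; about 2 to 8 N pushes it down.
- hatch_push (a point): Point on the hatch's top face, 130 mm from the hinge line and 65 mm to the left (+y) of the middle: a clear place to push the hatch down. When shut it lies at housing x = -30, y = +65, z = 108 mm.
- stud: Quarter-turn stud on the hatch's middle line, 155 mm from the hinge line: a black round flange 52 mm across with a red wing on it to grip, 42 mm long, 12 wide, 26 high. Origin: on its axis at the flange's top face, at housing x = -55, y = 0, z = 147 mm when the hatch is shut and the stud out; x runs along the wing, z up. The wing starts along the housing's x.
- stud_wing (a point): Middle of the red wing, 13 mm above the flange, on the stud's axis. Below the flange (6 mm thick) a stem goes through the hatch; it ends in a 26 mm crossbar, parallel to the wing, that enters the receptacle.
- stud_push (a joint): How far the stud is pushed in (m), 0 = out. A spring pushes it out: 5 N at 0, plus 0.2 N per mm. At an unseen depth, between 8 and 24 mm and different each time, the bar clears its slot and can turn; 3 mm deeper it meets a bump stop and the force climbs steeply. Turned a quarter and let up, it rises 3 mm into a notch and stays 5 to 21 mm in: locked. If it comes out to 0 it is not.
- stud_turn (a joint): Turn of the stud (rad): 0 = wing along the housing's x, unlocked; grows clockwise seen from above; about 1.57 = quarter turn, locked (its stop is at 1.62). It turns with under 0.1 N m.
- receptacle: Steel receptacle fixed inside the housing under the stud, 44 mm wide; origin on the stud's axis, 90 mm above the bench. It carries the brass slotted strike (at an unseen height, 0 to 16 mm below this origin) and a rubber bump stop. Turning before the bar clears the slot jams it. More than 25 N between stud and receptacle is forcing it.
- amber_bottle: Loose amber glass bottle, 72 mm across, 200 mm high, beside the sampler; origin at the centre of its underside. Leave it.
- flask: Loose green conical flask, 84 mm across, 135 mm high, beside the sampler; origin at the centre of its underside. Leave it.
- beaker: Loose clear beaker, 68 mm across, 85 mm high, in front of the sampler; origin at the centre of its underside. Leave it.

How it is judged:
On the way, in this order (a step that is already met when the one before it is completed fails the run):
1. the hatch is swung shut (value of joint hatch below 0.03 rad), for 0.2 s.
2. the stud is pushed in and turned a quarter turn clockwise with the hatch shut (value of joint hatch below 0.03 rad and value of joint stud_turn above 1.4 rad and value of joint stud_push above 0.0035 m), for 0.2 s.
At the end, for the whole second after the job is handed in: The hatch is shut (within 0.03 rad), the stud is turned a quarter turn clockwise (at least 1.4 rad) and is held in by its notch (more than 3.5 mm in) with nothing holding it (all of step 2 and velocity of joint stud_turn below 0.1 rad/s); the robot touches nothing.
It fails at once if the stud is forced against its receptacle with more than 25 N (rammed on the stop, or turned while jammed) (contact force between stud and receptacle above 25 N).
It fails at once if the bottle is moved by more than 30 mm or tipped (distance of amber_bottle from where it was at the start of the episode above 0.03 m or angle between amber_bottle's own z axis and vertical above 0.3 rad).
It fails at once if the flask is moved by more than 30 mm or tipped (distance of flask from where it was at the start of the episode above 0.03 m or angle between flask's own z axis and vertical above 0.3 rad).
It fails at once if the beaker is moved by more than 30 mm or tipped (distance of beaker from where it was at the start of the episode above 0.03 m or angle between beaker's own z axis and vertical above 0.3 rad).
It also fails if it takes over 56 s, if anything falls off the work surface, if the arm or the gripper's body presses on something with over 40 N, if the wrist force passes 120 N, or if a joint passes its speed limit or range.

## Working session

There is one attempt and no reset: what is moved stays moved. The work goes in short steps, Python scripts to look and compute and a tool call to move; the robot and the scene stay as the last step left them, time stands still between calls to the robot, and variables do not carry over. Pictures are saved under pics/ and viewed, about 8 in all and at most 12, crops included, and the job is handed in when it is done.

Besides the shell and the picture viewer there is one more tool, called after "Emit:" by a JSON object that holds its "name" and its "arguments". drive_tool: Moves the arm, as the interface text tells. Shift numbers are shares of 40 mm and turn numbers shares of 5 degrees, none past 1 either way. Its arguments: {"type":"object","properties":{"deltas":{"type":"array","items":{"type":"object","properties":{"linear":{"type":"array","items":{"type":"number","minimum":-1,"maximum":1}},"twist":{"type":"number","minimum":-1,"maximum":1}}}},"grip":{"type":"number"}},"required":["deltas"]}

```bash
ls; mkdir -p pics
cat > h.py <<'E'
import numpy as np,cv2
from station import arm
def snap(n,f):
    d=arm.read_camera(n); cv2.imwrite('pics/'+f+'.png',cv2.cvtColor(d['image'],cv2.COLOR_RGB2BGR))
    np.savez('pics/'+f+'.npz',**{k:np.array(v) for k,v in d.items()}); return d
def ray(d,uv):
    K=np.array(d['intrinsics']);A=np.array(d['attitude'])
    if A.shape!=(3,3):
        from scipy.spatial.transform import Rotation as R
        A=R.from_euler('xyz',A).as_matrix()
    r=A@np.linalg.solve(K,np.array([uv[0],uv[1],1.])); return np.array(d['position']),r
def plane(d,uv,z):
    p,r=ray(d,uv); return p+r*(z-p[2])/r[2]
E
python3 - <<'E'
from h import *
s=arm.state();print(s)
for n in('top','scene'):
    d=snap(n,n+'0');print(n,d['position'],d['attitude'],d['intrinsics'])
t=cv2.imread('pics/top0.png');c=cv2.imread('pics/scene0.png')
E
```

```text
pics
{'time_s': 0.0, 'qpos': array([ 1.24541049e+00,  3.00457105e-01,  1.52159470e+00, -1.40072474e-05,
        1.32067867e+00, -6.66320537e-02]), 'qvel': array([ 0.00047706, -0.00095593,  0.00163724,  0.00080918,  0.00028829,
        0.00155321]), 'tau': array([ 2.12562418e-04, -5.43500447e+01, -3.61801636e+01,  1.53408200e-05,
        3.81862134e-03, -2.87151785e-06]), 'ee_pos': array([0.14074084, 0.53164984, 0.40412311]), 'eef_rot': array([ 3.08688413,  1.56965843, -1.88425515]), 'ft_force': array([-0.1062947 ,  0.10606428,  0.16735401]), 'torque': array([ 0.03826218,  0.03162498, -0.03924785]), 'grip_width': 0.08495595183378402}
top [0.44907639 0.04746077 1.04821197] [-3.03433782 -0.02557738 -1.57575461] [[498.9658365    0.         278.6787072 ]
 [  0.         498.9658365  209.46646869]
 [  0.           0.           1.        ]]
scene [ 1.06458892 -0.65256445  0.83321868] [-2.26774030e+00  3.32008591e-04  6.20718868e-01] [[473.58554208   0.         269.40310393]
 [  0.         473.58554208 221.20079367]
 [  0.           0.           1.        ]]
```

View pics/top0.png

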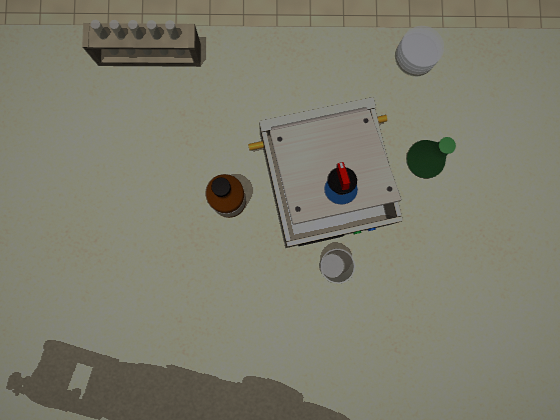

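View pics/scene0.png

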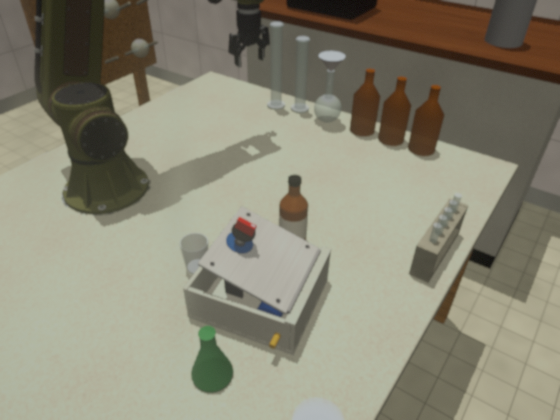

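The top view shows the sampler at u 260–402, v 98–245. The yellow hinge pins are at about (255,146) and (383,119), and the red wing at (343,176). The bottle (226,193), beaker (336,264) and flask (427,158) stand around it. I'll zoom in to get the corners.

Run:
```python
from h import *
t=cv2.imread('pics/top0.png')
c=t[85:265,235:415];cv2.imwrite('pics/c1.png',cv2.resize(c,None,fx=3.3,fy=3.3,interpolation=cv2.INTER_CUBIC))
```

```text
(no output)
```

View pics/c1.png

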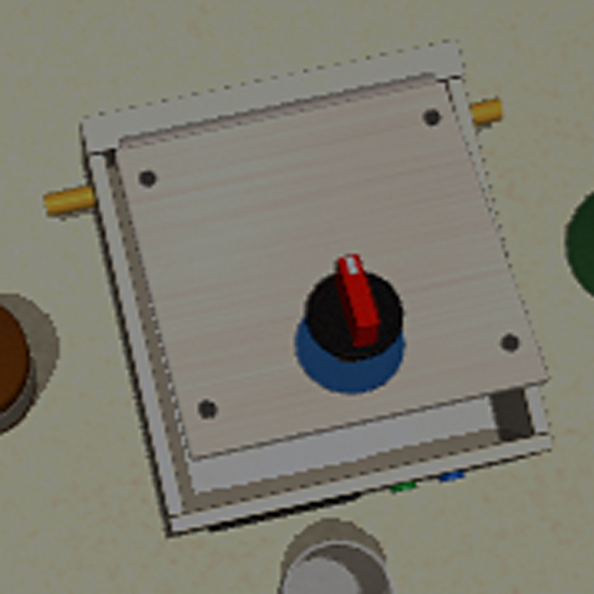

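Run:
```python
from h import *
d=dict(np.load('pics/top0.npz'))
P=lambda c,z:plane(d,(235+c[0]/3.3,85+c[1]/3.3),z)
c=[P(x,.095) for x in [(83,120),(460,42),(550,440),(168,522)]]
for i in range(4):print(c[i].round(4),np.linalg.norm(c[i]-c[i-1]).round(4))
ctr=np.mean(c,0);ax=(c[0]+c[1]-c[2]-c[3])[:2];yaw=np.arctan2(ax[1],ax[0]);ay=(c[0]+c[3]-c[1]-c[2])[:2]
print('ctr',ctr,'yaw',yaw,np.arctan2(-ay[0],ay[1]))
R=np.array([[np.cos(yaw),-np.sin(yaw)],[np.sin(yaw),np.cos(yaw)]])
loc=lambda p:(R.T@(p[:2]-ctr[:2])).round(4)
print('hinge',loc(P((118,145),.108)),loc(P((445,80),.108)))
# hatch front corners: find open angle s.t. width 0.2
for th in np.arange(.25,.66,.05):
    z=.104+.2*np.sin(th)+.004*np.cos(th)
    a,b=loc(P((190,458),z)),loc(P((547,380),z));print(th.round(2),a,b,np.linalg.norm(a-b).round(4),'exp x',(.1-.2*np.cos(th)-.004*np.sin(th)).round(4))
w=lambda x,y:(ctr[:2]+R@[x,y]).round(4)
print('stud',w(-.055,0),'push',w(-.03,.065),np.hypot(*w(-.055,0)))
for n,uv,z in(('bottle',(221,187),.2),('flask',(447,145),.135),('beaker',(333,265),.085)):
    p=plane(d,uv,z);print(n,p,loc(p))
# scene check
s=dict(np.load('pics/scene0.npz'));hsv=cv2.cvtColor(s['image'],cv2.COLOR_RGB2HSV)
def red(q):
    h=cv2.cvtColor(q['image'],cv2.COLOR_RGB2HSV);m=((h[...,0]<6)|(h[...,0]>174))&(h[...,1]>190)&(h[...,2]>90)
    n,l,st,ce=cv2.connectedComponentsWithStats(m.astype(np.uint8));i=1+np.argmax(st[1:,4]);print(st[i],ce[i]);return ce[i]
p1,r1=ray(d,red(d));p2,r2=ray(s,red(s))
x=np.linalg.lstsq(np.c_[r1,-r2],p2-p1,rcond=None)[0];a,b=p1+r1*x[0],p2+r2*x[1];print('wing',a,b,loc(a))
```

```text
[0.7251 0.058  0.095 ] 0.2433
[ 0.7737 -0.1681  0.095 ] 0.2312
[ 0.5339 -0.2149  0.095 ] 0.2443
[0.4869 0.0091 0.095 ] 0.2288
ctr [ 0.6298872  -0.07896876  0.095     ] yaw 0.19755955411365142 0.20921185534888143
hinge [0.0979 0.0991] [ 0.0989 -0.098 ]
0.25 [-0.0933  0.0986] [-0.0903 -0.1024] 0.201 exp x -0.0948
0.3 [-0.0939  0.0993] [-0.091  -0.0996] 0.1989 exp x -0.0922
0.35 [-0.0946  0.0999] [-0.0917 -0.0968] 0.1967 exp x -0.0892
0.4 [-0.0952  0.1005] [-0.0923 -0.0941] 0.1946 exp x -0.0858
0.45 [-0.0958  0.1012] [-0.0929 -0.0914] 0.1926 exp x -0.0818
0.5 [-0.0964  0.1018] [-0.0936 -0.0888] 0.1906 exp x -0.0774
0.55 [-0.0969  0.1023] [-0.0942 -0.0863] 0.1886 exp x -0.0726
0.6 [-0.0975  0.1029] [-0.0947 -0.0839] 0.1868 exp x -0.0673
0.65 [-0.098   0.1035] [-0.0953 -0.0816] 0.1851 exp x -0.0616
stud [ 0.576  -0.0898] push [ 0.5877 -0.0211] 0.5829580087793631
bottle [0.57925991 0.12398324 0.2       ] [-0.0098  0.2089]
flask [ 0.66876784 -0.29420791  0.135     ] [-0.0041 -0.2187]
beaker [ 0.44497066 -0.08173986  0.085     ] [-0.1819  0.0336]
[338 162  12  22 122] [343.41803279 174.20491803]Traceback (most recent call last):
  File "<stdin>", line 24, in <module>
  File "<stdin>", line 23, in red
    return _wrapfunc(a, 'argmax', axis=axis, out=out, **kwds)
    return bound(*args, **kwds)
ValueError: attempt to get argmax of an empty sequence
```

```bash
cat >> h.py <<'E'
from scipy.spatial.transform import Rotation as Rot
YAW=.203;STUD=np.array([.577,-.0895]);PUSH=np.array([.589,-.021])
def rep(tx,ty,tz,jaw=None):
    s=arm.state();R=Rot.from_euler('xyz',s['eef_rot']).as_matrix();p=np.array(s['ee_pos'])
    z=R[:,2];print('t',s['time_s'],'pos',p.round(4),'tool axes\n',R.round(3),'\njaw yaw deg',np.degrees(np.arctan2(z[1],z[0])).round(2),'q6',s['qpos'][5].round(3),'F',s['ft_force'].round(2),'w',s['grip_width'])
    m=R.T@(np.array([tx,ty,tz])-p);print('move tool mm',(m*1000).round(1),'rows@40',(m/.04).round(2))
E
python3 - <<'E'
from h import *
print(np.degrees(YAW)+90)
rep(*PUSH,.41)
E
```

```text
101.63104324115571
t 0.1 pos [0.1407 0.5317 0.4042] tool axes
 [[-0.    -0.967  0.256]
 [-0.001  0.256  0.967]
 [-1.     0.    -0.001]] 
jaw yaw deg 75.17 q6 -0.067 F [-0.   -0.44  0.41] w 0.08508908092279026
move tool mm [  -5.4 -574.8 -419.5] rows@40 [ -0.14 -14.37 -10.49]
```

Emit:
{"name": "drive_tool", "arguments": {"deltas": [{"linear": [-1,0,0]},{"linear": [0,-0.8,-0.583]},{"linear": [0,-0.8,-0.583]},{"linear": [0,-0.8,-0.583]},{"linear": [0,-0.8,-0.583]},{"linear": [0,-0.8,-0.583]},{"linear": [0,-0.8,-0.583]},{"linear": [0,-0.8,-0.583]},{"linear": [0,-0.8,-0.583]},{"linear": [0,-0.8,-0.583]},{"linear": [0,-0.8,-0.583]},{"linear": [0,-0.8,-0.583]}], "grip": -1}}

```text
invalid input at $.deltas[0]: expected keys linear, twist
```

Emit:
{"name": "drive_tool", "arguments": {"deltas": [{"linear": [0,-0.8,-0.583]},{"linear": [0,-0.8,-0.583]},{"linear": [0,-0.8,-0.583]},{"linear": [0,-0.8,-0.583]},{"linear": [0,-0.8,-0.583]},{"linear": [0,-0.8,-0.583]},{"twist": -1},{"twist": -1},{"twist": -1},{"twist": -1},{"twist": -1},{"twist": -0.3}]}}

```text
invalid input at $.deltas[0]: expected keys linear, twist
```

Run:
```python
from h import *
rep(*PUSH,.4)
snap('wrist','w1');d=dict(np.load('pics/w1.npz'));print(d['position'],d['attitude'])
```

```text
t 0.1 pos [0.1407 0.5317 0.4042] tool axes
 [[-0.    -0.967  0.256]
 [-0.001  0.256  0.967]
 [-1.     0.    -0.001]] 
jaw yaw deg 75.17 q6 -0.067 F [-0.   -0.44  0.41] w 0.08508908092279026
move tool mm [   4.6 -574.8 -419.5] rows@40 [  0.11 -14.37 -10.49]
[0.06951615 0.54944651 0.37288995] [ 2.85036784e+00 -3.07561277e-04  1.31172349e+00]
```

View pics/w1.png

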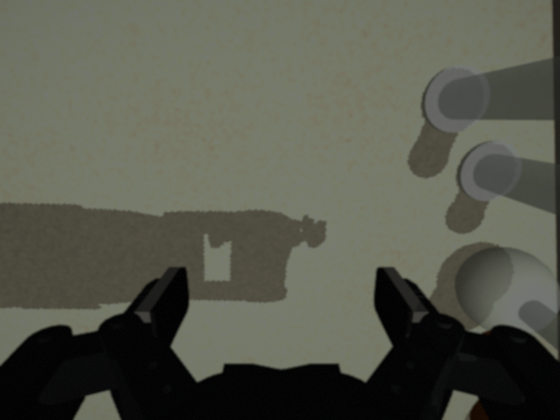

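Both moves were refused because every row needs both keys. The wrist picture shows only the start place, with the fingers at the bottom and bare bench. I'll send the moves again.

Emit:
{"name": "drive_tool", "arguments": {"deltas": [{"linear": [-1,0,0],"twist": 0},{"linear": [0,-0.8,-0.583],"twist": 0},{"linear": [0,-0.8,-0.583],"twist": 0},{"linear": [0,-0.8,-0.583],"twist": 0},{"linear": [0,-0.8,-0.583],"twist": 0},{"linear": [0,-0.8,-0.583],"twist": 0},{"linear": [0,-0.8,-0.583],"twist": 0},{"linear": [0,-0.8,-0.583],"twist": 0},{"linear": [0,-0.8,-0.583],"twist": 0},{"linear": [0,-0.8,-0.583],"twist": 0},{"linear": [0,-0.8,-0.583],"twist": 0},{"linear": [0,-0.8,-0.583],"twist": 0}], "grip": -1}}

```text
time_s: 1.35
ee_pos: [0.4161, 0.1921, 0.4447]
eef_rot: [-0.336, 1.571, 0.976]
ft_force: [1.2, 1.5, -1.1]
grip_width: -0.0001
```

Emit:
{"name": "drive_tool", "arguments": {"deltas": [{"linear": [0,-0.8,-0.583],"twist": 0},{"linear": [0,-0.8,-0.583],"twist": 0},{"linear": [0,-0.8,-0.583],"twist": 0},{"linear": [0,-0.8,-0.583],"twist": 0},{"linear": [0,-0.8,-0.583],"twist": 0},{"linear": [0,-0.8,-0.583],"twist": 0},{"linear": [0,0,0],"twist": -1},{"linear": [0,0,0],"twist": -1},{"linear": [0,0,0],"twist": -1},{"linear": [0,0,0],"twist": -1},{"linear": [0,0,0],"twist": -1},{"linear": [0,0,0],"twist": -0.3}]}}

```text
time_s: 2.55
ee_pos: [0.5652, 0.0092, 0.4444]
eef_rot: [1.341, 1.57, 3.117]
ft_force: [0.3, 0.5, 0.0]
grip_width: -0.0001
```

Run:
```python
from h import *
snap('wrist','w2');d=dict(np.load('pics/w2.npz'));print(d['position'],d['attitude'])
rep(*PUSH,.33)
```

```text
[ 0.49306682 -0.00672025  0.413176  ] [ 2.85011456e+00 -1.62933615e-03  1.77649512e+00]
t 2.6 pos [0.5652 0.0092 0.4445] tool axes
 [[-0.    -0.979 -0.204]
 [ 0.    -0.204  0.979]
 [-1.     0.     0.   ]] 
jaw yaw deg 101.77 q6 -1.825 F [-0.28  0.93  0.98] w -5.590460475272434e-05
move tool mm [114.5 -17.2 -34.5] rows@40 [ 2.86 -0.43 -0.86]
```

View pics/w2.png

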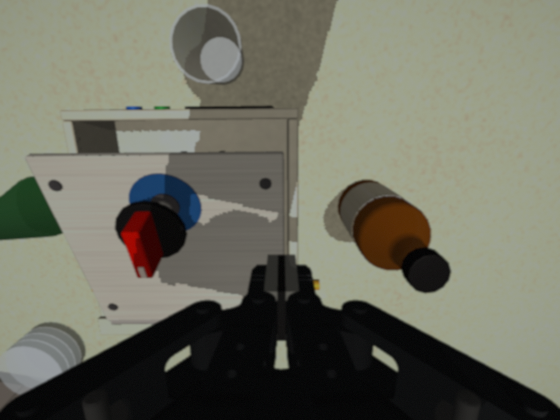

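The wrist view shows the open hatch square to the image, so the yaw is right. The red wing is at (142,245), and the bottle at (395,230) is clear of the push spot. I'll move over the push point and go down gently.

Emit:
{"name": "drive_tool", "arguments": {"deltas": [{"linear": [0,-0.22,-0.43],"twist": 0},{"linear": [0,-0.21,-0.43],"twist": 0},{"linear": [0,0,0],"twist": 0},{"linear": [0.7,0,0],"twist": 0},{"linear": [0.7,0,0],"twist": 0},{"linear": [0.7,0,0],"twist": 0},{"linear": [0.25,0,0],"twist": 0},{"linear": [0,0,0],"twist": 0}]}}

```text
time_s: 3.4
ee_pos: [0.5888, -0.0207, 0.3498]
eef_rot: [1.252, 1.569, 3.026]
ft_force: [-0.6, 0.0, 0.7]
grip_width: -0.0001
```

Emit:
{"name": "drive_tool", "arguments": {"deltas": [{"linear": [0.2,0,0],"twist": 0},{"linear": [0.2,0,0],"twist": 0},{"linear": [0,0,0],"twist": 0}]}}

```text
time_s: 3.7
ee_pos: [0.5889, -0.021, 0.3341]
eef_rot: [1.295, 1.57, 3.069]
ft_force: [0.7, -1.0, 0.3]
grip_width: 0.0001
```

Emit:
{"name": "drive_tool", "arguments": {"deltas": [{"linear": [0.1,0,0],"twist": 0},{"linear": [0.1,0,0],"twist": 0},{"linear": [0.1,0,0],"twist": 0},{"linear": [0.1,0,0],"twist": 0},{"linear": [0.1,0,0],"twist": 0},{"linear": [0.1,0,0],"twist": 0}]}}

```text
time_s: 4.3
ee_pos: [0.589, -0.021, 0.3104]
eef_rot: [-1.964, 1.571, -0.189]
ft_force: [0.0, 0.4, 0.5]
grip_width: -0.0002
```

Emit:
{"name": "drive_tool", "arguments": {"deltas": [{"linear": [0.1,0,0],"twist": 0},{"linear": [0.1,0,0],"twist": 0},{"linear": [0.1,0,0],"twist": 0},{"linear": [0.1,0,0],"twist": 0},{"linear": [0.1,0,0],"twist": 0}]}}

```text
time_s: 4.8
ee_pos: [0.589, -0.021, 0.2903]
eef_rot: [1.52, 1.571, -2.989]
ft_force: [-0.5, 0.1, 1.6]
grip_width: 0.0002
```

Emit:
{"name": "drive_tool", "arguments": {"deltas": [{"linear": [0.05,0,0],"twist": 0},{"linear": [0.05,0,0],"twist": 0}]}}

```text
time_s: 5.0
ee_pos: [0.589, -0.021, 0.2865]
eef_rot: [1.214, 1.571, 2.988]
ft_force: [-1.0, -0.7, 1.0]
grip_width: 0.0003
```

Emit:
{"name": "drive_tool", "arguments": {"deltas": [{"linear": [0.05,0,0],"twist": 0},{"linear": [0.05,0,0],"twist": 0}]}}

```text
time_s: 5.2
ee_pos: [0.589, -0.021, 0.2826]
eef_rot: [-1.954, 1.571, -0.179]
ft_force: [-1.4, 1.0, 1.5]
grip_width: 0.0
```

Run:
```python
from h import *
rep(*PUSH,.281);snap('scene','s1');snap('wrist','w3')
a=cv2.imread('pics/s1.png')[180:340,160:360];b=cv2.imread('pics/w3.png')
a=cv2.resize(a,None,fx=2.5,fy=2.5);b=cv2.resize(b,(400*560//420*420//560,300));a=cv2.resize(a,(400,320));cv2.imwrite('pics/m1.png',np.hstack([a,cv2.copyMakeBorder(b,0,20,0,0,0)]))
```

```text
t 5.2 pos [ 0.589  -0.021   0.2826] tool axes
 [[ 0.    -0.979 -0.202]
 [-0.    -0.202  0.979]
 [-1.    -0.    -0.   ]] 
jaw yaw deg 101.67 q6 -1.872 F [-1.38  0.97  1.54] w 4.024881502214616e-05
move tool mm [ 1.6 -0.  -0. ] rows@40 [ 0.04 -0.   -0.  ]
```

View pics/m1.png

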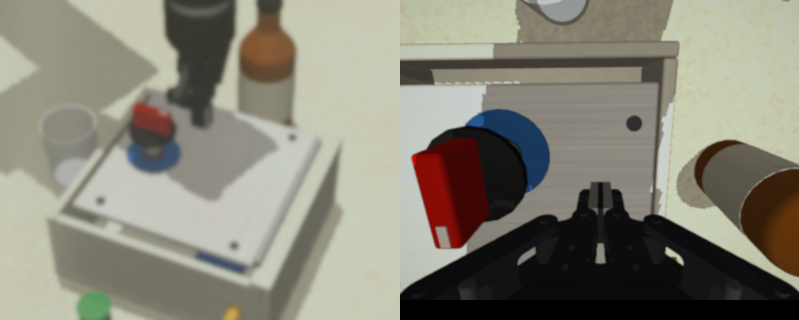

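The hatch has come down almost level with the rim and the fingertips are on it. I'll press on in 1–2 mm steps until the force rises.

Emit:
{"name": "drive_tool", "arguments": {"deltas": [{"linear": [0.05,0,0],"twist": 0},{"linear": [0,0,0],"twist": 0}]}}

```text
time_s: 5.5
ee_pos: [0.589, -0.021, 0.2814]
eef_rot: [-1.891, 1.57, -0.116]
ft_force: [-3.5, 0.6, 8.1]
grip_width: -0.0002
```

Emit:
{"name": "drive_tool", "arguments": {"deltas": [{"linear": [0.03,0,0],"twist": 0},{"linear": [0,0,0],"twist": 0}]}}

```text
time_s: 5.7
ee_pos: [0.589, -0.021, 0.2814]
eef_rot: [-1.923, 1.569, -0.149]
ft_force: [-8.9, -0.6, 18.5]
grip_width: -0.0001
```

Emit:
{"name": "drive_tool", "arguments": {"deltas": [{"linear": [0.03,0,0],"twist": 0},{"linear": [0,0,0],"twist": 0}]}}

```text
time_s: 5.9
ee_pos: [0.589, -0.021, 0.2813]
eef_rot: [-1.937, 1.569, -0.162]
ft_force: [-15.6, 1.1, 30.7]
grip_width: -0.0
```

The hatch is on its stop: z holds at 0.2814 while the force climbs, and 0.2814 is the expected 0.281. I'll lift off, open, and look from above the stud.

Emit:
{"name": "drive_tool", "arguments": {"deltas": [{"linear": [-0.5,0,0],"twist": 0},{"linear": [-1,0,0],"twist": 0},{"linear": [-1,0,0],"twist": 0},{"linear": [-1,0,0],"twist": 0},{"linear": [0,0.65,-0.54],"twist": 0},{"linear": [0,0,-0.5],"twist": 0},{"linear": [0,0,-0.55],"twist": 0},{"linear": [0,0,0],"twist": 0}], "grip": 1}}

```text
time_s: 6.7
ee_pos: [0.5765, -0.0904, 0.4182]
eef_rot: [-2.896, 1.57, -1.123]
ft_force: [0.0, -0.2, -1.5]
grip_width: 0.0855
```

Run:
```python
from h import *
rep(*STUD,.325)
def red(q):
    h=cv2.cvtColor(q['image'],cv2.COLOR_RGB2HSV);m=((h[...,0]<8)|(h[...,0]>172))&(h[...,1]>150)&(h[...,2]>60)
    n,l,st,ce=cv2.connectedComponentsWithStats(m.astype(np.uint8));i=1+np.argmax(st[1:,4]);return (l==i).astype(np.uint8),st[i],ce[i]
for n in('wrist','top'):
    d=snap(n,n+'4');m,st,ce=red(d);print(n,st,ce)
    c=cv2.findContours(m,0,2)[0][0];r=cv2.minAreaRect(c);print(r)
    for z in(.160,.173):print(z,plane(d,ce,z).round(4),[plane(d,b,z).round(4)[:2] for b in cv2.boxPoints(r)])
```

```text
t 6.7 pos [ 0.5765 -0.0904  0.4182] tool axes
 [[ 0.   -0.98 -0.2 ]
 [-0.   -0.2   0.98]
 [-1.   -0.   -0.  ]] 
jaw yaw deg 101.55 q6 -1.991 F [ 0.05 -0.18 -1.49] w 0.08553024742987697
move tool mm [93.2 -0.7  0.9] rows@40 [ 2.33 -0.02  0.02]
wrist [276 193  17  54 753] [283.56440903 216.61088977]
((283.61102294921875, 219.49752807617188), (53.27573776245117, 15.907183647155762), 88.72696685791016)
0.16 [ 0.5737 -0.0897  0.16  ] [array([ 0.5572, -0.0995]), array([ 0.5546, -0.0881]), array([ 0.5957, -0.0784]), array([ 0.5984, -0.0904])]
0.173 [ 0.5698 -0.0906  0.173 ] [array([ 0.5542, -0.0999]), array([ 0.5517, -0.0891]), array([ 0.5905, -0.08  ]), array([ 0.5931, -0.0913])]
top [347 196   1   3   3] [347. 197.]
((347.0, 197.0), (2.0, 0.0), -90.0)
0.16 [ 0.567 -0.099  0.16 ] [array([ 0.5651, -0.099 ]), array([ 0.5651, -0.099 ]), array([ 0.5688, -0.0991]), array([ 0.5688, -0.0991])]
0.173 [ 0.5652 -0.0969  0.173 ] [array([ 0.5634, -0.0968]), array([ 0.5634, -0.0968]), array([ 0.567 , -0.0969]), array([ 0.567 , -0.0969])]
```

View pics/wrist4.png

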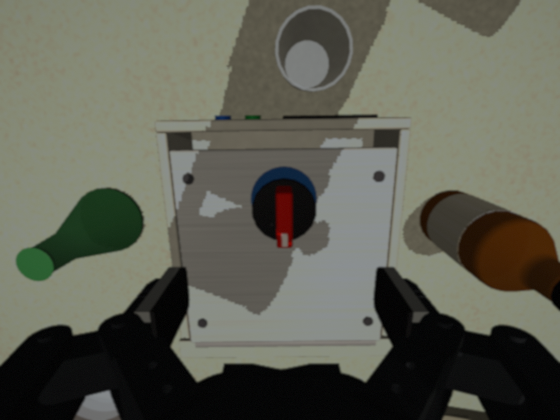

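The hatch is shut. The wing spans about v 186–247 at u 284, and the flange is centred near (284,209). I'll refine the stud axis from the flange circle and the hatch edges.

Run:
```python
from h import *
d=dict(np.load('pics/wrist4.npz'));im=d['image'].astype(int)
hsv=cv2.cvtColor(d['image'],cv2.COLOR_RGB2HSV)
sub=im[165:260,240:330]
red=(sub[...,0]>sub[...,1]*2)&(sub[...,0]>50)
m=((sub.max(2)<45)|red).astype(np.uint8)
m=cv2.morphologyEx(m,cv2.MORPH_OPEN,np.ones((3,3)))
n,l,st,ce=cv2.connectedComponentsWithStats(m);i=1+np.argmax(st[1:,4]);print(st[i])
rows=[(v+165,np.where(l[v]==i)[0].min()+240,np.where(l[v]==i)[0].max()+240) for v in range(0,95,6) if (l[v]==i).any()];print(rows)
ys,xs=np.where(red);print('red',xs.min()+240,xs.max()+240,ys.min()+165,ys.max()+165)
print('col284',sub[15:90:2,44].tolist())
print('front col230', [(v,im[v,230].sum()) for v in range(118,158,2)])
s=arm.state()
for v in(144,146,148,150,152):print(v,plane(d,(280,v),.108))
for uv in((188,179),(379,176),(202,323),(368,321)):print(plane(d,uv,.108))
```

```text
[  12   13   63   69 3048]
[(183, np.int64(266), np.int64(301)), (189, np.int64(260), np.int64(308)), (195, np.int64(255), np.int64(312)), (201, np.int64(253), np.int64(314)), (207, np.int64(253), np.int64(314)), (213, np.int64(253), np.int64(314)), (219, np.int64(254), np.int64(313)), (225, np.int64(257), np.int64(311)), (231, np.int64(262), np.int64(305)), (237, np.int64(271), np.int64(297)), (243, np.int64(277), np.int64(291))]
red 276 292 192 246
col284 [[9, 9, 7], [12, 11, 10], [15, 11, 9], [40, 7, 7], [45, 1, 1], [46, 3, 2], [59, 3, 1], [87, 7, 3], [97, 5, 3], [98, 7, 3], [97, 8, 4], [97, 6, 3], [98, 7, 4], [97, 8, 3], [97, 8, 4], [97, 7, 4], [97, 8, 4], [97, 7, 4], [97, 6, 4], [96, 6, 3], [96, 5, 1], [96, 6, 3], [96, 7, 4], [96, 6, 2], [96, 7, 4], [95, 1, 0], [95, 26, 23], [108, 92, 84], [115, 107, 98], [115, 107, 98], [115, 107, 98], [114, 106, 97], [115, 106, 98], [107, 85, 78], [91, 78, 71], [94, 92, 85], [91, 88, 82], [94, 91, 84]]
front col230 [(118, np.int64(141)), (120, np.int64(211)), (122, np.int64(268)), (124, np.int64(274)), (126, np.int64(271)), (128, np.int64(265)), (130, np.int64(234)), (132, np.int64(268)), (134, np.int64(283)), (136, np.int64(283)), (138, np.int64(283)), (140, np.int64(284)), (142, np.int64(284)), (144, np.int64(282)), (146, np.int64(283)), (148, np.int64(262)), (150, np.int64(226)), (152, np.int64(272)), (154, np.int64(281)), (156, np.int64(281))]
144 [ 0.5258276  -0.10226773  0.108     ]
146 [ 0.52749138 -0.10192982  0.108     ]
148 [ 0.52916111 -0.1015907   0.108     ]
150 [ 0.53083684 -0.10125037  0.108     ]
152 [ 0.53251859 -0.10090881  0.108     ]
[ 0.57222076 -0.17658675  0.108     ]
[ 0.53557796 -0.01036019  0.108     ]
[ 0.71870572 -0.14495286  0.108     ]
[0.68238505 0.02174984 0.108     ]
```

Wing top, hatch edge and screw centre all give a stud axis of about (0.5735, −0.0895). I'll go down over the wing and grip 5 mm above the flange.

Emit:
{"name": "drive_tool", "arguments": {"deltas": [{"linear": [0,0.07,0.04],"twist": 0},{"linear": [0.6,0,0],"twist": 0},{"linear": [0.6,0,0],"twist": 0},{"linear": [0.6,0,0],"twist": 0},{"linear": [0.4,0,0],"twist": 0},{"linear": [0.13,0,0],"twist": 0},{"linear": [0,0,0],"twist": 0}]}}

```text
time_s: 7.5
ee_pos: [0.5733, -0.087, 0.3249]
eef_rot: [1.129, 1.57, 2.904]
ft_force: [0.9, -0.2, 0.5]
grip_width: 0.0851
```

Emit:
{"name": "drive_tool", "arguments": {"deltas": [{"linear": [0,0,0],"twist": 0},{"linear": [0,0,0],"twist": 0},{"linear": [0,0,0],"twist": 0},{"linear": [0,0,0],"twist": 0},{"linear": [0,0,0],"twist": 0},{"linear": [0,0,0],"twist": 0},{"linear": [0,0,0],"twist": 0},{"linear": [0,0,0],"twist": 0}], "grip": -1}}

```text
time_s: 8.3
ee_pos: [0.5734, -0.0883, 0.3257]
eef_rot: [-2.726, 1.569, -0.952]
ft_force: [-0.2, -7.5, 2.2]
grip_width: 0.0109
```

Run:
```python
from h import *
rep(.5735,-.0895,.325);print(arm.state()['torque'].round(2))
```

```text
t 8.3 pos [ 0.5734 -0.0883  0.3257] tool axes
 [[ 0.001 -0.979 -0.202]
 [-0.002 -0.202  0.979]
 [-1.    -0.001 -0.002]] 
jaw yaw deg 101.64 q6 -1.989 F [-0.18 -7.48  2.24] w 0.01086169034854
move tool mm [ 0.7  0.1 -1.2] rows@40 [ 0.02  0.   -0.03]
[-1.15 -0.06  0.04]
```

The wing is gripped, 10.9 mm wide. I'll shift a little to relieve the side force, then push in small steps.

Emit:
{"name": "drive_tool", "arguments": {"deltas": [{"linear": [0,0,-0.03],"twist": 0},{"linear": [0,0,0],"twist": 0}]}}

```text
time_s: 8.5
ee_pos: [0.5736, -0.0888, 0.3254]
eef_rot: [-1.691, 1.571, 0.083]
ft_force: [-1.9, -1.3, 4.6]
grip_width: 0.0109
```

Emit:
{"name": "drive_tool", "arguments": {"deltas": [{"linear": [0.05,0,0],"twist": 0},{"linear": [0.05,0,0],"twist": 0},{"linear": [0,0,0],"twist": 0}]}}

```text
time_s: 8.8
ee_pos: [0.5736, -0.0887, 0.3209]
eef_rot: [-2.814, 1.571, -1.039]
ft_force: [-1.0, -0.5, 6.0]
grip_width: 0.0108
```

Emit:
{"name": "drive_tool", "arguments": {"deltas": [{"linear": [0.025,0,0],"twist": 0},{"linear": [0.025,0,0],"twist": 0}]}}

```text
time_s: 9.0
ee_pos: [0.5736, -0.0888, 0.3192]
eef_rot: [-2.5, 1.57, -0.725]
ft_force: [-1.9, -1.1, 5.2]
grip_width: 0.0107
```

Emit:
{"name": "drive_tool", "arguments": {"deltas": [{"linear": [0.025,0,0],"twist": 0},{"linear": [0.025,0,0],"twist": 0}]}}

```text
time_s: 9.2
ee_pos: [0.5736, -0.0888, 0.3172]
eef_rot: [-2.418, 1.57, -0.644]
ft_force: [-1.5, -1.6, 5.8]
grip_width: 0.0108
```

Emit:
{"name": "drive_tool", "arguments": {"deltas": [{"linear": [0.025,0,0],"twist": 0},{"linear": [0,0,0],"twist": 0}]}}

```text
time_s: 9.4
ee_pos: [0.5736, -0.0888, 0.3161]
eef_rot: [-2.533, 1.571, -0.758]
ft_force: [-1.4, -1.6, 5.8]
grip_width: 0.0109
```

Emit:
{"name": "drive_tool", "arguments": {"deltas": [{"linear": [0.025,0,0],"twist": 0},{"linear": [0,0,0],"twist": 0}]}}

```text
time_s: 9.6
ee_pos: [0.5736, -0.0887, 0.3152]
eef_rot: [-2.543, 1.57, -0.769]
ft_force: [-2.6, -1.1, 5.5]
grip_width: 0.0106
```

Emit:
{"name": "drive_tool", "arguments": {"deltas": [{"linear": [0.02,0,0],"twist": 0},{"linear": [0,0,0],"twist": 0}]}}

```text
time_s: 9.8
ee_pos: [0.5736, -0.0888, 0.3144]
eef_rot: [-2.445, 1.57, -0.671]
ft_force: [-1.9, -1.3, 6.8]
grip_width: 0.0106
```

Emit:
{"name": "drive_tool", "arguments": {"deltas": [{"linear": [0.02,0,0],"twist": 0},{"linear": [0,0,0],"twist": 0}]}}

```text
time_s: 10.0
ee_pos: [0.5736, -0.0888, 0.3136]
eef_rot: [-2.453, 1.57, -0.679]
ft_force: [-1.9, -1.4, 7.0]
grip_width: 0.0108
```

Emit:
{"name": "drive_tool", "arguments": {"deltas": [{"linear": [0.02,0,0],"twist": 0},{"linear": [0,0,0],"twist": 0}]}}

```text
time_s: 10.2
ee_pos: [0.5736, -0.0887, 0.3129]
eef_rot: [-2.534, 1.571, -0.76]
ft_force: [-1.6, -1.7, 7.0]
grip_width: 0.0106
```

Emit:
{"name": "drive_tool", "arguments": {"deltas": [{"linear": [0.02,0,0],"twist": 0},{"linear": [0,0,0],"twist": 0}]}}

```text
time_s: 10.4
ee_pos: [0.5736, -0.0888, 0.3121]
eef_rot: [-2.498, 1.57, -0.723]
ft_force: [-2.7, -1.8, 7.0]
grip_width: 0.0109
```

Emit:
{"name": "drive_tool", "arguments": {"deltas": [{"linear": [0.02,0,0],"twist": 0},{"linear": [0,0,0],"twist": 0}]}}

```text
time_s: 10.6
ee_pos: [0.5736, -0.0887, 0.3113]
eef_rot: [-2.483, 1.57, -0.708]
ft_force: [-2.0, -0.8, 5.9]
grip_width: 0.0106
```

Emit:
{"name": "drive_tool", "arguments": {"deltas": [{"linear": [0.02,0,0],"twist": 0},{"linear": [0,0,0],"twist": 0}]}}

```text
time_s: 10.8
ee_pos: [0.5736, -0.0888, 0.3105]
eef_rot: [-2.413, 1.57, -0.639]
ft_force: [-3.1, -1.3, 7.3]
grip_width: 0.0106
```

Emit:
{"name": "drive_tool", "arguments": {"deltas": [{"linear": [0.02,0,0],"twist": 0},{"linear": [0,0,0],"twist": 0}]}}

```text
time_s: 11.0
ee_pos: [0.5736, -0.0887, 0.3097]
eef_rot: [-2.507, 1.57, -0.732]
ft_force: [-1.8, -0.9, 8.2]
grip_width: 0.0104
```

Emit:
{"name": "drive_tool", "arguments": {"deltas": [{"linear": [0.02,0,0],"twist": 0},{"linear": [0,0,0],"twist": 0}]}}

```text
time_s: 11.2
ee_pos: [0.5736, -0.0887, 0.309]
eef_rot: [-2.262, 1.57, -0.487]
ft_force: [-2.6, -1.3, 7.3]
grip_width: 0.0105
```

Emit:
{"name": "drive_tool", "arguments": {"deltas": [{"linear": [0.02,0,0],"twist": 0},{"linear": [0,0,0],"twist": 0}]}}

```text
time_s: 11.4
ee_pos: [0.5736, -0.0887, 0.3082]
eef_rot: [-2.385, 1.57, -0.61]
ft_force: [-3.6, -1.2, 7.9]
grip_width: 0.0107
```

Emit:
{"name": "drive_tool", "arguments": {"deltas": [{"linear": [0.02,0,0],"twist": 0},{"linear": [0,0,0],"twist": 0}]}}

```text
time_s: 11.6
ee_pos: [0.5736, -0.0888, 0.3074]
eef_rot: [-2.348, 1.57, -0.574]
ft_force: [-3.0, -1.3, 7.1]
grip_width: 0.0106
```

Emit:
{"name": "drive_tool", "arguments": {"deltas": [{"linear": [0.02,0,0],"twist": 0},{"linear": [0,0,0],"twist": 0}]}}

```text
time_s: 11.8
ee_pos: [0.5736, -0.0887, 0.3066]
eef_rot: [-2.373, 1.57, -0.599]
ft_force: [-3.4, -1.7, 6.8]
grip_width: 0.0103
```

Emit:
{"name": "drive_tool", "arguments": {"deltas": [{"linear": [0.02,0,0],"twist": 0},{"linear": [0,0,0],"twist": 0}]}}

```text
time_s: 12.0
ee_pos: [0.5736, -0.0887, 0.3058]
eef_rot: [-2.295, 1.57, -0.521]
ft_force: [-3.6, -2.3, 7.4]
grip_width: 0.0103
```

Emit:
{"name": "drive_tool", "arguments": {"deltas": [{"linear": [0.02,0,0],"twist": 0},{"linear": [0,0,0],"twist": 0}]}}

```text
time_s: 12.2
ee_pos: [0.5736, -0.0887, 0.305]
eef_rot: [-2.404, 1.57, -0.629]
ft_force: [-2.9, -2.1, 7.9]
grip_width: 0.0107
```

Emit:
{"name": "drive_tool", "arguments": {"deltas": [{"linear": [0.02,0,0],"twist": 0},{"linear": [0,0,0],"twist": 0}]}}

```text
time_s: 12.4
ee_pos: [0.5736, -0.0887, 0.3042]
eef_rot: [-2.353, 1.57, -0.579]
ft_force: [-2.6, -1.8, 7.8]
grip_width: 0.0106
```

Emit:
{"name": "drive_tool", "arguments": {"deltas": [{"linear": [0.02,0,0],"twist": 0},{"linear": [0,0,0],"twist": 0}]}}

```text
time_s: 12.6
ee_pos: [0.5736, -0.0887, 0.3034]
eef_rot: [-2.331, 1.57, -0.556]
ft_force: [-3.5, -1.2, 8.2]
grip_width: 0.0105
```

Emit:
{"name": "drive_tool", "arguments": {"deltas": [{"linear": [0.02,0,0],"twist": 0},{"linear": [0,0,0],"twist": 0}]}}

```text
time_s: 12.8
ee_pos: [0.5736, -0.0887, 0.3027]
eef_rot: [-2.298, 1.57, -0.524]
ft_force: [-3.0, -0.6, 8.7]
grip_width: 0.0108
```

Emit:
{"name": "drive_tool", "arguments": {"deltas": [{"linear": [0.02,0,0],"twist": 0},{"linear": [0,0,0],"twist": 0}]}}

```text
time_s: 13.0
ee_pos: [0.5736, -0.0887, 0.3019]
eef_rot: [-2.313, 1.57, -0.539]
ft_force: [-3.4, -1.9, 9.3]
grip_width: 0.0106
```

Emit:
{"name": "drive_tool", "arguments": {"deltas": [{"linear": [0.02,0,0],"twist": 0},{"linear": [0,0,0],"twist": 0}]}}

```text
time_s: 13.2
ee_pos: [0.5736, -0.0887, 0.3011]
eef_rot: [-2.304, 1.57, -0.529]
ft_force: [-3.6, -1.2, 8.7]
grip_width: 0.0106
```

Emit:
{"name": "drive_tool", "arguments": {"deltas": [{"linear": [0.02,0,0],"twist": 0},{"linear": [0,0,0],"twist": 0}]}}

```text
time_s: 13.4
ee_pos: [0.5736, -0.0887, 0.3003]
eef_rot: [-2.407, 1.57, -0.632]
ft_force: [-3.5, -0.4, 9.8]
grip_width: 0.0104
```

Emit:
{"name": "drive_tool", "arguments": {"deltas": [{"linear": [0.02,0,0],"twist": 0},{"linear": [0,0,0],"twist": 0}]}}

```text
time_s: 13.6
ee_pos: [0.5736, -0.0887, 0.2995]
eef_rot: [-2.28, 1.57, -0.505]
ft_force: [-4.1, -1.6, 9.7]
grip_width: 0.0108
```

Emit:
{"name": "drive_tool", "arguments": {"deltas": [{"linear": [0.02,0,0],"twist": 0},{"linear": [0,0,0],"twist": 0}]}}

```text
time_s: 13.8
ee_pos: [0.5736, -0.0887, 0.2993]
eef_rot: [-2.234, 1.57, -0.46]
ft_force: [-6.6, -0.7, 14.4]
grip_width: 0.0111
```

That is contact with the bump stop: the force rose from 9.7 to 14.4 N over 0.2 mm, at about 26 mm in. I'll back off 1.8 mm to mid-window and start turning.

Emit:
{"name": "drive_tool", "arguments": {"deltas": [{"linear": [-0.045,0,0],"twist": 0},{"linear": [0,0,0],"twist": 0},{"linear": [0,0,0],"twist": 0}]}}

```text
time_s: 14.1
ee_pos: [0.5736, -0.0887, 0.3007]
eef_rot: [-2.261, 1.57, -0.486]
ft_force: [-3.4, -1.2, 8.0]
grip_width: 0.0107
```

Emit:
{"name": "drive_tool", "arguments": {"deltas": [{"linear": [0,0,0],"twist": 0.4},{"linear": [0,0,0],"twist": 0.4},{"linear": [0,0,0],"twist": 0.4}]}}

```text
time_s: 14.4
ee_pos: [0.5736, -0.0887, 0.3006]
eef_rot: [-2.111, 1.57, -0.443]
ft_force: [-4.0, -0.7, 9.0]
grip_width: 0.0107
```

Run:
```python
from h import *
rep(.5735,-.0895,.3008);print(arm.state()['torque'].round(2))
```

```text
t 14.4 pos [ 0.5736 -0.0887  0.3006] tool axes
 [[ 0.001 -0.995 -0.097]
 [-0.    -0.097  0.995]
 [-1.    -0.    -0.   ]] 
jaw yaw deg 95.59 q6 -1.885 F [-3.99 -0.67  8.97] w 0.01067880347883661
move tool mm [-0.2  0.2 -0.7] rows@40 [-0.01  0.   -0.02]
[-0.09  0.65  0.05]
```

After 6° the torque about z is only 0.05 N m, so it turns freely. I'll continue in stages.

Emit:
{"name": "drive_tool", "arguments": {"deltas": [{"linear": [0,0,0],"twist": 0.5},{"linear": [0,0,0],"twist": 0.5},{"linear": [0,0,0],"twist": 0.5},{"linear": [0,0,0],"twist": 0.5},{"linear": [0,0,0],"twist": 0.5},{"linear": [0,0,0],"twist": 0.5}]}}

```text
time_s: 15.0
ee_pos: [0.5736, -0.0887, 0.3006]
eef_rot: [-1.742, 1.57, -0.336]
ft_force: [-3.7, -1.7, 9.5]
grip_width: 0.0104
```

Run:
```python
from h import *
rep(.5735,-.0895,.3008);print(arm.state()['torque'].round(2))
```

```text
t 15.0 pos [ 0.5736 -0.0887  0.3006] tool axes
 [[ 0.001 -0.986  0.164]
 [-0.     0.164  0.986]
 [-1.    -0.001 -0.   ]] 
jaw yaw deg 80.57 q6 -1.623 F [-3.65 -1.74  9.5 ] w 0.010409679140375896
move tool mm [-0.2 -0.  -0.8] rows@40 [-0.   -0.   -0.02]
[-0.06  0.6   0.  ]
```

Emit:
{"name": "drive_tool", "arguments": {"deltas": [{"linear": [0,0,0],"twist": 0.5},{"linear": [0,0,0],"twist": 0.5},{"linear": [0,0,0],"twist": 0.5},{"linear": [0,0,0],"twist": 0.5},{"linear": [0,0,0],"twist": 0.5},{"linear": [0,0,0],"twist": 0.5},{"linear": [0,0,0],"twist": 0.5},{"linear": [0,0,0],"twist": 0.5},{"linear": [0,0,0],"twist": 0.5},{"linear": [0,0,0],"twist": 0.5},{"linear": [0,0,0],"twist": 0.5},{"linear": [0,0,0],"twist": 0.5}]}}

```text
time_s: 16.2
ee_pos: [0.5737, -0.0887, 0.3007]
eef_rot: [-1.171, 1.57, -0.289]
ft_force: [-2.3, -0.7, 9.1]
grip_width: 0.0105
```

Emit:
{"name": "drive_tool", "arguments": {"deltas": [{"linear": [0,0,0],"twist": 0.5},{"linear": [0,0,0],"twist": 0.5},{"linear": [0,0,0],"twist": 0.5},{"linear": [0,0,0],"twist": 0.5},{"linear": [0,0,0],"twist": 0.5},{"linear": [0,0,0],"twist": 0.5},{"linear": [0,0,0],"twist": 0.5},{"linear": [0,0,0],"twist": 0.5},{"linear": [0,0,0],"twist": 0.5},{"linear": [0,0,0],"twist": 0.5}]}}

```text
time_s: 17.2
ee_pos: [0.5737, -0.0887, 0.3007]
eef_rot: [-0.795, 1.57, -0.349]
ft_force: [-2.0, -0.7, 9.0]
grip_width: 0.0109
```

Run:
```python
from h import *
rep(.5735,-.0895,.3008);print(arm.state()['torque'].round(2))
```

```text
t 17.2 pos [ 0.5737 -0.0887  0.3007] tool axes
 [[ 0.001 -0.432  0.902]
 [-0.     0.902  0.432]
 [-1.    -0.001  0.001]] 
jaw yaw deg 25.57 q6 -0.663 F [-1.97 -0.73  9.  ] w 0.010889148094344065
move tool mm [-0.1 -0.6 -0.5] rows@40 [-0.   -0.01 -0.01]
[-0.13  0.33  0.02]
```

Emit:
{"name": "drive_tool", "arguments": {"deltas": [{"linear": [0,0,0],"twist": 0.5},{"linear": [0,0,0],"twist": 0.5},{"linear": [0,0,0],"twist": 0.5},{"linear": [0,0,0],"twist": 0.5},{"linear": [0,0,0],"twist": 0.4},{"linear": [0,0,0],"twist": 0.3},{"linear": [0,0,0],"twist": 0},{"linear": [0,0,0],"twist": 0}]}}

```text
time_s: 18.0
ee_pos: [0.5737, -0.0888, 0.3007]
eef_rot: [-0.57, 1.57, -0.357]
ft_force: [-1.1, -2.4, 8.7]
grip_width: 0.0106
```

Run:
```python
from h import *
rep(.5735,-.0895,.3008);print(arm.state()['torque'].round(2))
```

```text
t 18.0 pos [ 0.5737 -0.0888  0.3007] tool axes
 [[ 0.001 -0.211  0.978]
 [-0.     0.978  0.211]
 [-1.    -0.001  0.001]] 
jaw yaw deg 12.17 q6 -0.429 F [-1.14 -2.37  8.68] w 0.01062428099952986
move tool mm [-0.1 -0.7 -0.3] rows@40 [-0.   -0.02 -0.01]
[-0.25  0.3  -0.03]
```

It has turned 89.5° with almost no torque. I'll let it up gently into the notch.

Emit:
{"name": "drive_tool", "arguments": {"deltas": [{"linear": [-0.02,0,0],"twist": 0},{"linear": [-0.02,0,0],"twist": 0},{"linear": [-0.02,0,0],"twist": 0},{"linear": [0,0,0],"twist": 0}]}}

```text
time_s: 18.4
ee_pos: [0.5737, -0.0888, 0.3032]
eef_rot: [-0.542, 1.569, -0.33]
ft_force: [-2.2, -1.3, 8.6]
grip_width: 0.0103
```

Emit:
{"name": "drive_tool", "arguments": {"deltas": [{"linear": [-0.02,0,0],"twist": 0},{"linear": [0,0,0],"twist": 0}]}}

```text
time_s: 18.6
ee_pos: [0.5737, -0.0887, 0.3039]
eef_rot: [-0.561, 1.57, -0.349]
ft_force: [-1.7, -1.1, 7.8]
grip_width: 0.0104
```

Emit:
{"name": "drive_tool", "arguments": {"deltas": [{"linear": [-0.02,0,0],"twist": 0},{"linear": [0,0,0],"twist": 0}]}}

```text
time_s: 18.8
ee_pos: [0.5737, -0.0888, 0.3047]
eef_rot: [-0.575, 1.57, -0.363]
ft_force: [-1.6, -2.7, 9.0]
grip_width: 0.0105
```

Emit:
{"name": "drive_tool", "arguments": {"deltas": [{"linear": [-0.015,0,0],"twist": 0},{"linear": [0,0,0],"twist": 0}]}}

```text
time_s: 19.0
ee_pos: [0.5737, -0.0888, 0.3053]
eef_rot: [-0.551, 1.57, -0.339]
ft_force: [-1.4, -0.6, 7.9]
grip_width: 0.0107
```

Emit:
{"name": "drive_tool", "arguments": {"deltas": [{"linear": [-0.015,0,0],"twist": 0},{"linear": [0,0,0],"twist": 0}]}}

```text
time_s: 19.2
ee_pos: [0.5737, -0.0887, 0.3054]
eef_rot: [-0.59, 1.57, -0.378]
ft_force: [2.1, -1.0, 3.3]
grip_width: 0.0106
```

The notch holds it: z stays at 0.3054 as the force falls. I'll unload, release and lift away.

Emit:
{"name": "drive_tool", "arguments": {"deltas": [{"linear": [-0.008,0,0],"twist": 0},{"linear": [0,0,0],"twist": 0}]}}

```text
time_s: 19.4
ee_pos: [0.5737, -0.0888, 0.3054]
eef_rot: [-0.556, 1.57, -0.343]
ft_force: [4.3, -3.7, -0.8]
grip_width: 0.0106
```

Emit:
{"name": "drive_tool", "arguments": {"deltas": [{"linear": [0,0,0],"twist": 0},{"linear": [0,0,0],"twist": 0},{"linear": [0,0,0],"twist": 0},{"linear": [0,0,0],"twist": 0},{"linear": [0,0,0],"twist": 0},{"linear": [0,0,0],"twist": 0}], "grip": 1}}

```text
time_s: 20.0
ee_pos: [0.5736, -0.0887, 0.3056]
eef_rot: [2.442, 1.571, 2.655]
ft_force: [-0.2, 0.5, 0.4]
grip_width: 0.0854
```

Emit:
{"name": "drive_tool", "arguments": {"deltas": [{"linear": [-0.3,0,0],"twist": 0},{"linear": [-0.5,0,0],"twist": 0},{"linear": [-1,0,0],"twist": 0},{"linear": [-1,0,0],"twist": 0},{"linear": [-0.5,0,0],"twist": 0},{"linear": [0,0,0],"twist": 0},{"linear": [0,0,0],"twist": 0}]}}

```text
time_s: 20.7
ee_pos: [0.5734, -0.0887, 0.4379]
eef_rot: [-0.44, 1.57, -0.227]
ft_force: [0.1, -0.1, -0.3]
grip_width: 0.0857
```

Run:
```python
from h import *
rep(.5735,-.0895,.4);snap('wrist','w5')
d=snap('scene','s5');b=cv2.imread('pics/w5.png');a=cv2.imread('pics/s5.png')[160:400,140:380]
cv2.imwrite('pics/m5.png',np.hstack([cv2.resize(a,(380,380)),cv2.resize(b,(420,380))]))
```

```text
t 20.7 pos [ 0.5734 -0.0887  0.4379] tool axes
 [[ 0.    -0.211  0.978]
 [-0.     0.978  0.211]
 [-1.    -0.     0.   ]] 
jaw yaw deg 12.17 q6 -0.429 F [ 0.11 -0.06 -0.31] w 0.08568820688928813
move tool mm [37.9 -0.8 -0.1] rows@40 [ 0.95 -0.02 -0.  ]
```

View pics/m5.png

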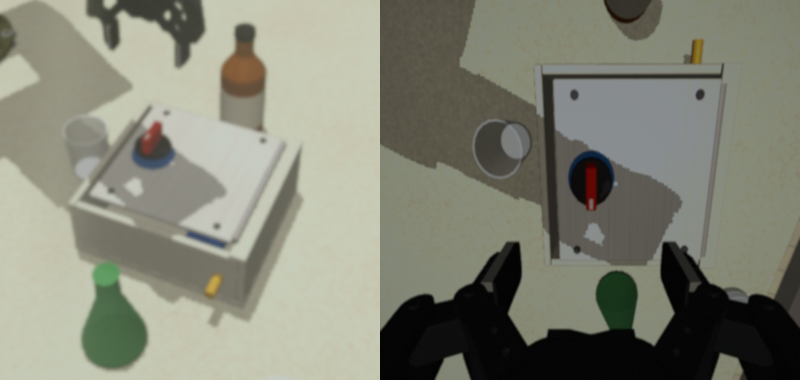

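The hatch is shut. The stud sits low on the hatch with its wing across (wrist crop, about (591,185)). The glassware is standing and the arm is clear, so I'll hand in.

```bash
python3 -c "
from station import arm
print(arm.hand_in())"
```

```text
the job is handed in; nothing more can be done
None
```

The hatch is shut and the red stud is pushed in, turned a quarter turn clockwise and locked. I handed the job in at about 21 s of the 56 s; no verdict was reported.

- **Hatch:** I pushed it down until it stopped moving at the expected closed height. The force there reached about 31 N against the hatch stop.
- **Stud depth:** I gripped the wing and pushed it in. It met the bump stop about 26 mm in, where the force rose from about 9.7 to 14.4 N. I backed off 1.3–1.4 mm before turning.
- **Turn:** It turned 89.5° by the gripper's angle, with 0.05 N m or less in the readings I took. As I let it up, it caught in its notch about 20 mm in.
- **Last checks:** After I let go and lifted about 130 mm, the force on the gripper was near zero. The final pictures show the hatch flat, the stud low with its wing turned across, and the bottle, flask and beaker upright. I judged the glassware by eye and did not measure it.

Two things went wrong without harm. My first two move calls were refused because rows lacked a key. The stud position from the first housing estimate was about 3.5 mm off, so I corrected it from a close view before gripping.

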